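# Rack the incoming specimens on a clinic lab bench

## Robot

A 6-joint arm with a two-finger parallel gripper is mounted at the origin on the work surface. World frame = base frame: x ahead of the robot, y to its left, z up, the work surface at z = 0. Lengths are in m, angles in degrees, forces in N, time in s.
With the tool pointing down it reaches from about 0.3 to 0.75 m from the base axis. Payload 8.5 kg.
Tool frame: the origin (TCP) lies on the centre line of the jaws, within the pads' length; the fingertips stand 11 mm ahead of it and the grasp point (between the pads) lies 8 mm behind it; z points along the fingers, y is the line along which they close (so a half turn about z gives the same grasp; the last joint's range is limited). The gripper opens to 85 mm and grips with 20 to 120 N. Pads are 22 mm wide; open, the fingers measure 114 mm over their backs; the gripper's body (76 mm by 85 mm) begins 54 mm behind the grasp point. The pads swing forward as they close: fully open they stand 13 mm farther back than shut.
Start: joints at [-12.336, 21.807, 74.336, -0, 83.858, -12.336], TCP at [0.55, 0, 0.242] pointing down, gripper open.
Joint ranges: [-178.18, 178.18], [-50.72, 133.34], [12.68, 142.11], [-81.47, 261.47], [9.98, 163.14], [-165.26, 165.26]. Speed limits (degrees/s): [136.94, 136.94, 180, 180, 180, 180].

## Interface

Orientations are given as a 3x3 rotation matrix whose columns are the frame's x, y, z axes.
In Python, from rig import env gives the robot as it stands.
- The arm moves only by the shell command python3 nudge.py [FORCE], which reads ROWS from standard input. ROWS is a JSON list that holds a single list of rows (three levels of brackets), with 1 to 10 rows, each of 5 numbers: dx, dy, dz in m, then a turn about the tool's z in degrees, then the finger opening in m; each row shifts and turns the commanded pose from where the row before left it, along the tool's axes as they then stand; what a row does not reach is not made up. A row lasts 1/10 s, in which the tool goes at most 0.05 m and 8.59 degrees, less where a joint would pass 70% of its speed; a pose out of reach is approached as far as the arm can. The fingers move at their own pace and stop on an object; FORCE is the grip in N (left out, the last holds). Time passes only in rows, so rows that do not move let the fingers close. It prints the time, the measured TCP pose, the force, the opening and the grip force at its end. Input that does not fit is refused with a message, and nothing moves.
- env.observe(): the state, without advancing time (a new reading comes with each control period).
- env.get_image(name): name is "scene" or "side" or "wrist"; returns a dict with "pixels" (384x512x3 uint8, red, green, blue), "K" (3x3 intrinsics, pixels), "distortion" ([k1, k2, p1, p2, k3] as OpenCV has them; the pictures are not rectified), "extrinsics" (4x4, takes a point from world to camera coordinates). Camera axes: x right, y down, z forward; pixel columns grow to the right and rows downward; lengths in m; the calibration is good to about 2 mm. A picture is of the moment at which its call begins. There is no depth.
- env.close_job(): hands the job in; it is judged then, once.
The state is a dict: "time_s": time; "q": joint angles; "qvel": joint speeds; "joint_efforts": joint torques, N m; "position": TCP position; "tool_rot": TCP orientation; "ft_force": force on the tool from outside, world axes, zero at the start; "wrist_torque": the same for the moment, N m; "grip_width": finger opening in m; "gripper_force": force on a finger pad.
Only numpy, scipy, OpenCV 4.12 (cv2) and the standard library are available. Lean on these libraries where they do the work, as an engineer would, in place of code of your own. Each camera call takes 0.05 s, during which the arm holds its last target. There are 200 camera calls.

## Task

Four specimen containers have been left standing about on the clinic's lab bench: a wide cup, a universal bottle, a small vial and a slide mailer. Put each one upright in the empty well of the rack that holds its own kind, lowering it right down to the floor of the well before letting go, so that nothing is tipped or dropped. Leave the glucose meter and the timer lying among them where they are.

Things in the scene. Friction and masses are not known exactly. Their poses are not given: they have to be found in the camera images.
- cup: Wide specimen cup, upright: frosted plastic pot, 50 mm across at the top of the body and 47 mm at the foot, with a ribbed white screw lid 53 mm across (top 14 mm); 70 mm high, about 70 g. The widest of the four. Origin at the centre of its underside, z up.
- universal: Universal bottle, upright: slim round frosted bottle 28 mm across with a ribbed white cap 30 mm across (top 16 mm); 90 mm high, about 40 g. The tallest of the round ones. Origin at the centre of its underside, z up.
- vial: Small transport vial, upright on a flat foot: round, 18 mm across, white cap 19 mm across (top 14 mm); 68 mm high, about 22 g. The thinnest of the four. Origin at the centre of its underside, z up.
- mailer: Slide mailer, upright: the only rectangular one, a flat box for microscope slides, foot 20 mm thick (its x) by 34 mm wide (its y), white snap cap 22 by 36 mm (top 20 mm); 85 mm high, about 50 g. Grip it across the thin x. Origin at the centre of its underside, z up; half a turn makes no difference.
- cup_rack: Rack for specimen cups, fixed: grey block 30 mm high, 76 mm deep (x), 146 mm long (y), two round wells 60 mm across. Origin at bench level under the centre of the EMPTY well (24 mm deep, floor 6 mm above the bench); the well 70 mm away along +y holds a fixed cup of the same kind (top at 76 mm). Fingers should close along the rack's x: nothing stands on its -x and +x sides.
- universal_rack: Rack for universal bottles, fixed: grey block 30 mm high, 56 mm deep (x), 146 mm long (y), three round wells 38 mm across. Origin at bench level under the centre of the EMPTY end well (24 mm deep, floor 6 mm above the bench); the wells 46 and 92 mm away along +y hold fixed bottles of the same kind (top at 96 mm). Fingers should close along the rack's x.
- vial_rack: Rack for small vials, fixed: grey block 30 mm high, 46 mm deep (x), 116 mm long (y), three round wells 28 mm across. Origin at bench level under the centre of the EMPTY end well (24 mm deep, floor 6 mm above the bench); the wells 36 and 72 mm away along +y hold fixed vials of the same kind (top at 74 mm). Fingers should close along the rack's x.
- mailer_rack: Rack for slide mailers, fixed: grey block 30 mm high, 50 mm deep (x), 120 mm long (y), two wells 32 mm (x) by 46 mm (y). Origin at bench level under the centre of the EMPTY well (24 mm deep, floor 6 mm above the bench); the well 58 mm away along +y holds a fixed mailer (top at 91 mm). The mailer's thin x goes along the rack's x, either way round. Fingers should close along the rack's x.
- meter: Bystander: handheld blood-glucose meter lying on the bench among the specimens, white, rounded, dark screen, 92 by 50 mm, 18 mm high. Origin at the centre of its underside. Leave it where it lies.
- timer: Bystander: small white bench timer lying among the specimens, 56 by 46 mm, 16 mm high, grey display. Origin at the centre of its underside. Leave it where it lies. (Not listed: a tape roll 19 mm high also lies among the specimens; a hand-gel pump bottle 163 mm high stands to their left.)

How it is judged (in metres and radians):
At the end, for the whole second after the job is handed in: The cup, the universal bottle, the vial and the slide mailer each stand in the empty well of the rack for their kind: centred on the well within 10 mm, underside no more than 12 mm above the bench (the well floor is at 6 mm), within about 8 degrees of upright, at rest and released (horizontal distance between cup and cup_rack below 0.01 m and height (world z) of each of cup, universal, vial, mailer below 0.012 m and angle between each of cup, universal, vial, mailer's own z axis and vertical below 0.15 rad and linear speed of each of cup, universal, vial, mailer below 0.02 m/s and contact force between the fingers and cup below 0.05 N and horizontal distance between universal and universal_rack below 0.01 m and contact force between the fingers and universal below 0.05 N and horizontal distance between vial and vial_rack below 0.01 m and contact force between the fingers and vial below 0.05 N and horizontal distance between mailer and mailer_rack below 0.01 m and contact force between the fingers and mailer below 0.05 N); the robot touches nothing.
It fails at once if a specimen is tipped over (leans more than 35 degrees) (angle between any of cup, universal, vial, mailer's own z axis and vertical above 0.6 rad).
It fails at once if a specimen is dropped: falls freely by more than about 3 cm ((linear speed of cup above 0.8 m/s and contact force between the fingers and cup below 0.01 N) or (linear speed of universal above 0.8 m/s and contact force between the fingers and universal below 0.01 N) or (linear speed of vial above 0.8 m/s and contact force between the fingers and vial below 0.01 N) or (linear speed of mailer above 0.8 m/s and contact force between the fingers and mailer below 0.01 N)).
It fails at once if the meter or the timer is pushed more than 4 cm from where it lay (distance of any of meter, timer from where it was at the start of the episode above 0.04 m).
It also fails if it takes over 112 s, if anything falls off the work surface, if the arm or the gripper's body presses on something with over 40 N, if the wrist force passes 120 N, or if a joint passes its speed limit or range.

## Working session

There is one attempt and no reset: what is moved stays moved. The work goes in short steps, Python scripts to look and compute and a shell command to move; the robot and the scene stay as the last step left them, time stands still between calls to the robot, and variables do not carry over. Pictures are saved under pics/ and viewed, at most 14 in all, crops included, and the job is handed in when it is done.

```bash
ls; mkdir -p pics
cat > h.py <<'E'
import numpy as np, cv2
from rig import env
def snap(n,f):
    im=env.get_image(n); cv2.imwrite(f'pics/{f}.png',im['pixels'][:,:,::-1]); np.savez(f'pics/{f}.npz',**{k:np.array(im[k]) for k in im}); return im
def load(f): return dict(np.load(f'pics/{f}.npz'))
def ray(im,uv):
    p=cv2.undistortPoints(np.array([[uv]],float),im['K'],im['distortion'])[0,0]
    E=im['extrinsics']; R,t=E[:3,:3],E[:3,3]
    return -R.T@t, R.T@np.array([p[0],p[1],1])
def plane(im,uv,z):
    c,d=ray(im,uv); return c+d*(z-c[2])/d[2]
def tri(a,ua,b,ub):
    c1,d1=ray(a,ua); c2,d2=ray(b,ub); d1/=np.linalg.norm(d1); d2/=np.linalg.norm(d2)
    s=np.linalg.lstsq(np.stack([d1,-d2],1),c2-c1,rcond=None)[0]
    p,q=c1+s[0]*d1,c2+s[1]*d2; return (p+q)/2,np.linalg.norm(p-q)
def proj(im,P):
    E=im['extrinsics']; r,_=cv2.Rodrigues(E[:3,:3])
    return cv2.projectPoints(np.array(P,float).reshape(-1,1,3),r,E[:3,3],im['K'],im['distortion'])[0][:,0]
E
python3 - <<'E'
from h import *
for n in('scene','side','wrist'):
    im=snap(n,n+'0'); E=im['extrinsics']; print(n,(-E[:3,:3].T@E[:3,3]).round(3),E[2,:3].round(2),im['K'][0,0])
print(env.observe()['tool_rot'])
a=[cv2.imread(f'pics/{n}0.png') for n in('scene','side')]
E
```

```text
nudge.py
pics
rig.py
scene [1.156 0.056 0.829] [-0.65 -0.05 -0.75] 418.80332653125953
side [-0.156  0.702  0.946] [ 0.49 -0.53 -0.69] 460.7204299353907
wrist [0.55  0.084 0.373] [ 0.   -0.33 -0.94] 274.9431545829406
[[-9.94067770e-06  9.99999486e-01 -1.01349965e-03]
 [ 9.99999962e-01  1.02197171e-05  2.75317849e-04]
 [ 2.75328065e-04 -1.01349688e-03 -9.99999449e-01]]
```

View pics/scene0.png

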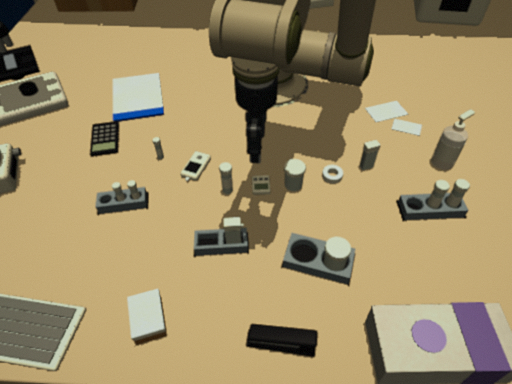

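View pics/side0.png

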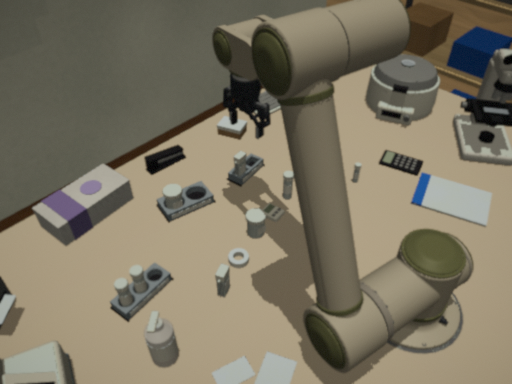

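View pics/wrist0.png

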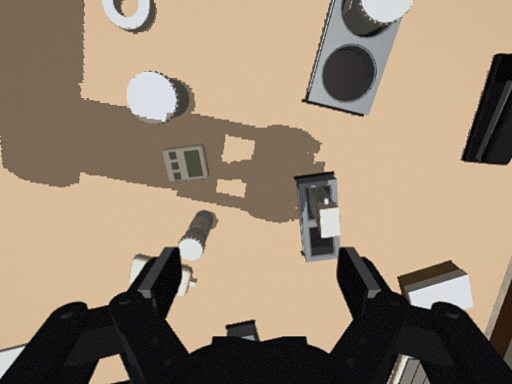

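Scene: vial cap about (157,140), universal (226,168), cup (295,166), mailer (370,148). Empty wells at (106,200), (415,203), (304,250) and (208,240). Side view shows all of these except partly hidden racks. Now I'll enlarge both.

Run:
```python
import cv2
a=cv2.imread('pics/scene0.png')[115:290,85:480]; cv2.imwrite('pics/sc.png',cv2.resize(a,None,fx=2,fy=2,interpolation=cv2.INTER_CUBIC))
a=cv2.imread('pics/side0.png')[125:325,100:380]; cv2.imwrite('pics/sd.png',cv2.resize(a,None,fx=2.8,fy=2.8,interpolation=cv2.INTER_CUBIC))
```

```text
(no output)
```

View pics/sc.png

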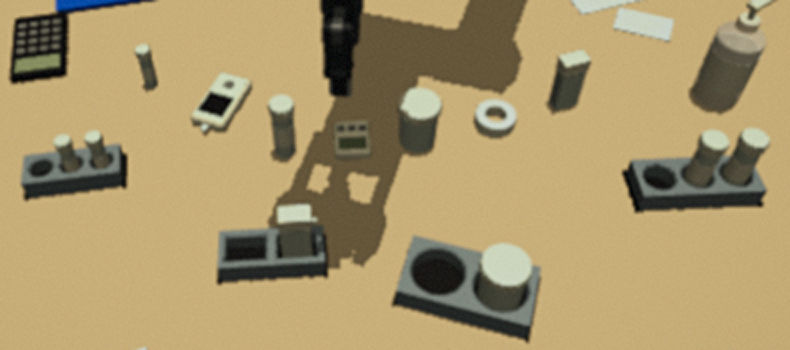

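View pics/sd.png

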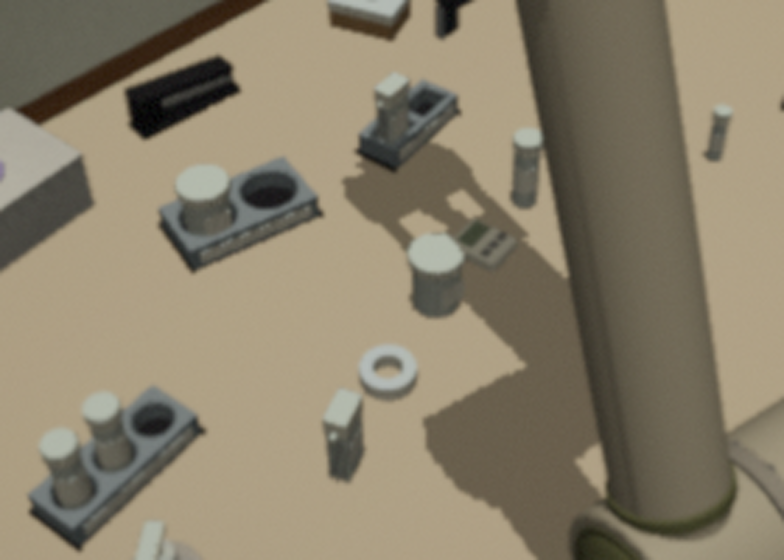

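The crops show every top cap and empty well clearly, except the vial rack in the side view. Next: rough triangulation.

Run:
```python
from h import *
s,d=load('scene0'),load('side0')
S=lambda x,y:(85+x/2-.25,115+y/2-.25); D=lambda x,y:(100+x/2.8-.3,125+y/2.8-.3)
P=dict(vial=((142,49),(721,112),.068),univ=((281,103),(527,138),.09),cup=((421,102),(436,254),.07),mailer=((573,58),(343,406),.085),
cupwell=((438,271),(270,189),.03),mailwell=((245,246),(430,102),.03),uniwell=((660,177),(153,418),.03),fixcup=((505,266),(203,188),.076),
fu1=((714,140),(102,408),.096),fu2=((753,139),(60,445),.096),fm=((294,213),(394,87),.091),fv1=((64,142),None,.074),fv2=((94,138),None,.074),vialwell=((41,167),None,.03),
meter=((221,101),None,.018),timer=((351,138),(487,243),.016),tape=((496,117),(388,366),.019))
for k,(a,b,h) in P.items():
    print(k,'plane',plane(s,S(*a),h).round(3),*( [plane(d,D(*b),h).round(3)]+[x.round(3) for x in tri(s,S(*a),d,D(*b))] if b else []))
```

```text
vial plane [ 0.363 -0.282  0.068] [ 0.36  -0.279  0.068] [ 0.361 -0.283  0.066] 0.001
univ plane [ 0.468 -0.082  0.09 ] [ 0.466 -0.082  0.09 ] [ 0.467 -0.083  0.089] 0.001
cup plane [0.436 0.087 0.07 ] [0.433 0.086 0.07 ] [0.434 0.087 0.069] 0.002
mailer plane [0.36  0.278 0.085] [0.358 0.278 0.085] [0.358 0.278 0.084] 0.001
cupwell plane [0.654 0.112 0.03 ] [0.651 0.109 0.03 ] [0.652 0.111 0.029] 0.004
mailwell plane [ 0.636 -0.106  0.03 ] [ 0.63  -0.109  0.03 ] [ 0.632 -0.109  0.027] 0.005
uniwell plane [0.502 0.378 0.03 ] [0.502 0.375 0.03 ] [0.502 0.376 0.03 ] 0.003
fixcup plane [0.672 0.179 0.076] [0.659 0.184 0.076] [0.667 0.18  0.069] 0.001
fu1 plane [0.497 0.421 0.096] [0.493 0.421 0.096] [0.495 0.421 0.094] 0.002
fu2 plane [0.493 0.465 0.096] [0.487 0.466 0.096] [0.49  0.466 0.093] 0.002
fm plane [ 0.63  -0.047  0.091] [ 0.622 -0.047  0.091] [ 0.626 -0.049  0.087] 0.003
fv1 plane [ 0.534 -0.334  0.074]
fv2 plane [ 0.526 -0.3    0.074]
vialwell plane [ 0.539 -0.372  0.03 ]
meter plane [ 0.403 -0.176  0.018]
timer plane [0.454 0.001 0.016] [0.443 0.002 0.016] [ 0.447 -0.001  0.01 ] 0.004
tape plane [0.408 0.187 0.019] [0.4   0.185 0.019] [0.403 0.186 0.016] 0.005
```

Tops triangulate to 66, 89, 69 and 84 mm, and the wells to 27–30 mm, all as they should be. Now I'll refine with colour masks on the wrist picture and check other details (gel pump, mailer yaw).

```bash
cat >> h.py <<'E'
def blobs(im,kind='white',lo=None,amin=60):
    p=im['pixels']; h=cv2.cvtColor(p,cv2.COLOR_RGB2HSV)
    if kind=='white': m=(h[...,1]<45)&(h[...,2]>(lo or 170))
    else: m=h[...,2]<(lo or 60)
    m=cv2.morphologyEx(m.astype(np.uint8)*255,cv2.MORPH_OPEN,np.ones((3,3)))
    out=[]
    for c in cv2.findContours(m,cv2.RETR_EXTERNAL,cv2.CHAIN_APPROX_NONE)[0]:
        if cv2.contourArea(c)>amin: out.append(c[:,0].astype(float))
    return out
def circ(im,c,z):
    # contour -> world plane -> min enclosing circle / min-area rectangle
    h=cv2.convexHull(c.astype(np.float32))[:,0]
    W=np.array([plane(im,u,z)[:2] for u in h],np.float32)
    (x,y),r=cv2.minEnclosingCircle(W*1000); rc=cv2.minAreaRect(W*1000)
    return np.array([x,y])/1000,2*r,rc
def report(im,kind,z,lo=None,amin=60):
    for c in blobs(im,kind,lo,amin):
        p,d,rc=circ(im,c,z); print(kind,'px',c.mean(0).round(0),'xy',p.round(4),'dia %.0f'%d,'rect',np.round(rc[0]),np.round(rc[1]),round(rc[2],1))
E
python3 - <<'E'
from h import *
w=load('wrist0')
for uv in((151,97),(190,248),(320,190),(320,235),(349,73),(385,5),(300,150)): print(uv,w['pixels'][uv[1],uv[0]],cv2.cvtColor(w['pixels'],cv2.COLOR_RGB2HSV)[uv[1],uv[0]])
report(w,'white',.07); print(); report(w,'dark',.03)
s=load('scene0'); print('scene');report(s,'white',.08,150,20)
print('gel',plane(s,(85+360,115+48),0),plane(s,(85+378,115+1),.163))
E
```

```text
(151, 97) [219 222 230] [112  12 230]
(190, 248) [219 222 220] [ 70   3 222]
(320, 190) [58 56 53] [18 22 58]
(320, 235) [70 66 58] [20 44 70]
(349, 73) [55 48 50] [171  32  55]
(385, 5) [217 220 222] [102   6 222]
(300, 150) [122 106  87] [ 16  73 122]
white px [400. 370.] xy [ 0.7644 -0.3054] dia 57 rect [ 765. -305.] [57.  7.] 84.2
white px [  7. 359.] xy [ 0.1759 -0.2929] dia 77 rect [ 169. -287.] [77. 22.] 48.8
white px [444. 294.] xy [ 0.7976 -0.174 ] dia 95 rect [ 798. -174.] [79. 56.] 21.1
white px [183. 283.] xy [ 0.4504 -0.1488] dia 39 rect [ 451. -149.] [39. 10.] 74.9
white px [135. 269.] xy [ 0.3887 -0.128 ] dia 37 rect [ 389. -128.] [37. 14.] 59.7
white px [190. 249.] xy [ 0.4639 -0.0968] dia 32 rect [464. -97.] [29. 30.] 0.1
white px [330. 222.] xy [ 0.6365 -0.0595] dia 43 rect [636. -60.] [23. 38.] 5.6
white px [151.  96.] xy [0.4376 0.0835] dia 53 rect [438.  85.] [47. 51.] 78.7
white px [320.  83.] xy [0.618 0.1  ] dia 46 rect [613. 100.] [21. 45.] 4.8
white px [387.   8.] xy [0.6714 0.1705] dia 48 rect [671. 163.] [48. 17.] 0.4
white px [126.  12.] xy [0.4236 0.1687
[... 1599 characters left out ...]
y [0.4458 0.0862] dia 52 rect [446.  86.] [47. 44.] 0.3
white px [199. 157.] xy [ 0.4333 -0.1538] dia 45 rect [ 433. -154.] [37. 34.] 73.2
white px [  3. 149.] xy [ 0.439  -0.6513] dia 37 rect [ 439. -651.] [35. 12.] 26.0
white px [372. 144.] xy [0.3554 0.2807] dia 35 rect [354. 281.] [20. 33.] 19.2
white px [406. 127.] xy [0.2809 0.3786] dia 80 rect [281. 379.] [72. 46.] 73.9
white px [467. 114.] xy [0.2175 0.5482] dia 44 rect [218. 549.] [13. 44.] 39.7
white px [386. 111.] xy [0.219  0.3323] dia 113 rect [219. 333.] [ 63. 100.] 22.6
white px [136.  93.] xy [ 0.1805 -0.379 ] dia 208 rect [ 181. -378.] [166. 135.] 16.9
gel [0.33152734 0.49371714 0.        ] [0.33160513 0.48305468 0.163     ]
```

Wrist masks: cup lid at px (151,96) → (0.438, 0.085), 53 mm. Cup well at (0.654, 0.110), 58 mm. Mailer well at (0.638,−0.106), 30×43. All consistent with the given sizes. Going to the cup.

```bash
cat >> h.py <<'E'
def to(x,y,z):
    o=env.observe(); d=o['tool_rot'].T@(np.array([x,y,z])-o['position'])if isinstance(o['tool_rot'],np.ndarray) else np.array(o['tool_rot']).T@(np.array([x,y,z])-np.array(o['position']))
    R=np.array(o['tool_rot']); print('tool delta',d.round(4),'yaw(x-axis of rack frame) %.1f'%np.degrees(np.arctan2(-R[0,0],R[1,0])),'t',o['time_s'])
E
echo '[[[0.03, -0.038, 0.01, 0, 0.085], [0.03, -0.038, 0.01, 0, 0.085], [0.026, -0.037, 0.01, 0, 0.085], [0, 0, 0, 0, 0.085], [0, 0, 0, 0, 0.085]]]' | python3 nudge.py 40
python3 - <<'E'
from h import *
w=snap('wrist','w1'); report(w,'white',.07)
print(proj(w,[[.437,.086,.07]]))
to(.437,.086,.05)
E
```

```text
time_s: 0.65
position: [0.4367, 0.0864, 0.2125]
tool_rot: [[-0.001, 1.0, 0.0], [1.0, 0.001, -0.0], [-0.0, 0.0, -1.0]]
ft_force: [0.2, -0.3, -0.2]
grip_width: 0.0851
gripper_force: 0.0
white px [507. 355.] xy [ 0.7709 -0.1609] dia 45 rect [ 770. -161.] [18. 43.] 17.6
white px [254. 333.] xy [ 0.43   -0.1176] dia 28 rect [ 430. -118.] [17. 24.] 74.6
white px [220. 329.] xy [ 0.391  -0.1167] dia 59 rect [ 391. -117.] [39. 49.] 75.0
white px [285. 326.] xy [ 0.4713 -0.1045] dia 31 rect [ 471. -104.] [29. 31.] 90.0
white px [428. 297.] xy [ 0.6447 -0.0605] dia 30 rect [645. -62.] [23. 27.] 7.5
white px [267. 240.] xy [0.448  0.0195] dia 19 rect [447.  19.] [ 9. 17.] 7.7
white px [253. 239.] xy [0.4297 0.0207] dia 25 rect [432.  21.] [ 8. 24.] 6.8
white px [500.  91.] xy [0.6737 0.1783] dia 53 rect [662. 175.] [27. 53.] 16.6
white px [226.  83.] xy [0.4077 0.1822] dia 45 rect [407. 183.] [44. 44.] 86.4
[[258.2829754  182.76522274]]
tool delta [ 1.000e-04 -7.000e-04  1.627e-01] yaw(x-axis of rack frame) 0.0 t 0.7
```

Run:
```python
from h import *
w=load('w1'); p=w['pixels'];print(p[183,258],p[183,240],p[183,280],p[183,300],p[183,200],p[130,258])
report(w,'white',.07,85,300)
```

```text
[147 138 122] [151 140 126] [148 139 123] [123 107  86] [122 107  88] [172 150 121]
white px [231. 331.] xy [ 0.4036 -0.1187] dia 82 rect [ 405. -120.] [41. 79.] 75.8
white px [285. 325.] xy [ 0.4702 -0.1035] dia 36 rect [ 471. -104.] [31. 33.] 1.1
white px [400. 261.] xy [ 0.6042 -0.0147] dia 58 rect [605. -16.] [43. 44.] 8.8
white px [260. 238.] xy [0.4409 0.0226] dia 36 rect [441.  23.] [26. 26.] 6.6
white px [258. 183.] xy [0.436  0.0856] dia 54 rect [434.  87.] [50. 47.] 68.3
white px [227.  83.] xy [0.4078 0.1822] dia 45 rect [408. 183.] [44. 45.] 86.4
white px [466. 107.] xy [0.6315 0.1476] dia 141 rect [639. 146.] [127.  81.] 77.0
```

View pics/w1.png

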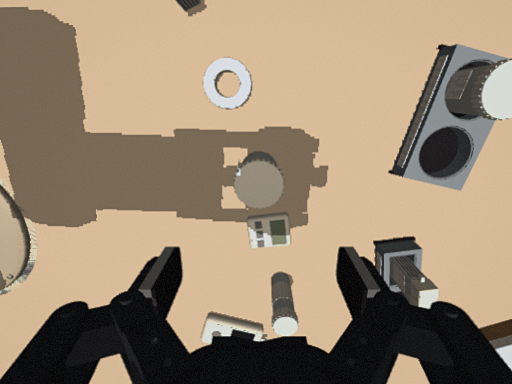

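The cup's lid is in shadow at px (258,183) → (0.436, 0.086), 54 mm, right under the TCP. Descending, gripping and lifting.

```bash
echo '[[[0, 0, 0.045, 0, 0.085], [0, 0, 0.045, 0, 0.085], [0, 0, 0.045, 0, 0.085], [0, 0, 0.027, 0, 0.085], [0, 0, 0, 0, 0.085], [0, 0, 0, 0, 0.03], [0, 0, 0, 0, 0.03], [0, 0, 0, 0, 0.03], [0, 0, 0, 0, 0.03], [0, 0, 0, 0, 0.03]]]' | python3 nudge.py 40
echo '[[[0, 0, 0, 0, 0.03], [0, 0, 0, 0, 0.03], [0, 0, 0, 0, 0.03]]]' | python3 nudge.py
```

```text
time_s: 1.7
position: [0.4382, 0.0859, 0.052]
tool_rot: [[-0.0, 1.0, 0.004], [1.0, 0.0, -0.0], [-0.0, 0.004, -1.0]]
ft_force: [0.1, -0.1, 7.3]
grip_width: 0.0512
gripper_force: 40.8
time_s: 2.0
position: [0.4381, 0.0859, 0.0519]
tool_rot: [[-0.0, 1.0, 0.004], [1.0, 0.0, -0.0], [-0.0, 0.004, -1.0]]
ft_force: [-0.9, 0.2, 5.9]
grip_width: 0.0519
gripper_force: 40.8
```

```bash
echo '[[[0, 0, -0.01, 0, 0.03], [0, 0, -0.03, 0, 0.03], [0, 0, -0.04, 0, 0.03], [0, 0.02, -0.03, 0, 0.03], [0.004, 0.04, 0, 0, 0.03], [0.005, 0.045, 0, 0, 0.03], [0.005, 0.045, 0, 0, 0.03], [0.005, 0.04, 0, 6, 0.03], [0.005, 0.0255, 0, 6, 0.03], [0, 0, 0, 0, 0.03]]]' | python3 nudge.py
python3 - <<'E'
from h import *
w=snap('wrist','w2'); report(w,'white',.14,85,300); report(w,'dark',.03,70,300)
to(.6535,.110,.058)
E
```

```text
time_s: 3.0
position: [0.6549, 0.1074, 0.1606]
tool_rot: [[0.21, 0.978, 0.001], [0.978, -0.21, 0.0], [0.0, 0.001, -1.0]]
ft_force: [-1.3, -0.6, -0.7]
grip_width: 0.0519
gripper_force: 42.2
white px [109. 288.] xy [0.5515 0.0903] dia 31 rect [551.  91.] [29. 14.] 8.4
white px [234. 256.] xy [0.6395 0.1013] dia 43 rect [639. 102.] [42. 20.] 45.3
white px [273. 256.] xy [0.6597 0.0925] dia 47 rect [664.  93.] [42. 38.] 58.8
white px [ 16. 161.] xy [0.5292 0.1852] dia 33 rect [533. 184.] [32. 20.] 60.8
white px [256. 142.] xy [0.6661 0.1633] dia 94 rect [666. 163.] [84. 44.] 77.2
dark px [260. 335.] xy [ 0.5988 -0.1656] dia 650 rect [622. -58.] [221. 650.] 77.8
dark px [256. 179.] xy [0.6542 0.1106] dia 60 rect [655. 117.] [47. 59.] 79.2
dark px [457. 173.] xy [0.8459 0.0699] dia 147 rect [846.  70.] [137.  69.] 79.5
tool delta [ 0.0026 -0.0003  0.1026] yaw(x-axis of rack frame) -12.0 t 3.05
```

View pics/w2.png

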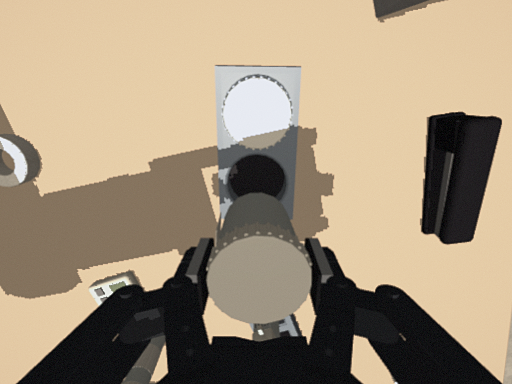

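Gripper is aligned with the rack. The lid is at about px (259,268), the empty well at (256,179). Checking the cup's offset in hand.

Run:
```python
from h import *
w=load('w2')
for uv in((208,266),(311,266),(259,321),(259,216)): print(plane(w,uv,.1787))
to(.654,.1105,.058)
```

```text
[0.63343472 0.11989727 0.1787    ]
[0.68165855 0.10950955 0.1787    ]
[0.65032745 0.08211197 0.1787    ]
[0.66276064 0.14032104 0.1787    ]
tool delta [3.200e-03 1.000e-04 1.026e-01] yaw(x-axis of rack frame) -12.0 t 3.05
```

```bash
echo '[[[0.0022, 0, 0.03, 0, 0.03], [0, 0, 0.03, 0, 0.03], [0, 0, 0.02, 0, 0.03], [0, 0, 0.01, 0, 0.03], [0, 0, 0.007, 0, 0.03], [0, 0, 0.004, 0, 0.03], [0, 0, 0, 0, 0.03]]]' | python3 nudge.py
python3 - <<'E'
from h import *
to(.654,.1105,.058)
E
```

```text
time_s: 3.75
position: [0.6534, 0.1094, 0.0599]
tool_rot: [[0.208, 0.978, 0.001], [0.978, -0.208, -0.0], [0.0, 0.001, -1.0]]
ft_force: [-1.6, -0.1, -0.5]
grip_width: 0.0514
gripper_force: 42.2
tool delta [0.0012 0.0004 0.0019] yaw(x-axis of rack frame) -12.0 t 3.75
```

```bash
echo '[[[0, 0, 0.002, 0, 0.03], [0, 0, 0.001, 0, 0.03], [0, 0, 0, 0, 0.03]]]' | python3 nudge.py
```

```text
time_s: 4.05
position: [0.6538, 0.1095, 0.0581]
tool_rot: [[0.208, 0.978, 0.002], [0.978, -0.208, 0.0], [0.001, 0.002, -1.0]]
ft_force: [-1.6, 0.8, 6.9]
grip_width: 0.0518
gripper_force: 42.8
```

Contact at 58 mm, so the cup is on the floor. Releasing and heading for the universal bottle.

```bash
echo '[[[0, 0, 0, 0, 0.085], [0, 0, 0, 0, 0.085], [0, 0, 0, 0, 0.085], [0, 0, 0, 0, 0.085], [0, 0, -0.03, 0, 0.085], [0, 0, -0.04, 0, 0.085], [0, 0, -0.045, -6, 0.085], [0, 0, -0.04, -7, 0.085], [0, 0, 0, -6.6, 0.085], [0, 0, 0, 0, 0.085]]]' | python3 nudge.py
python3 - <<'E'
from h import *
w=snap('wrist','w3'); report(w,'white',.076,85,300);to(.467,-.083,.205)
E
```

```text
time_s: 5.05
position: [0.6534, 0.1095, 0.2123]
tool_rot: [[-0.133, 0.991, 0.002], [0.991, 0.133, -0.0], [-0.0, 0.002, -1.0]]
ft_force: [-0.5, 0.4, -0.8]
grip_width: 0.0851
gripper_force: 0.0
white px [228. 296.] xy [ 0.6364 -0.0379] dia 109 rect [636. -38.] [ 43. 101.] 7.9
white px [502. 315.] xy [ 0.9886 -0.022 ] dia 175 rect [971. -30.] [ 41. 175.] 25.1
white px [ 98. 226.] xy [0.4874 0.0357] dia 53 rect [487.  37.] [43. 37.] 7.3
white px [267. 144.] xy [0.6587 0.1512] dia 138 rect [658. 150.] [128.  66.] 77.1
white px [43. 72.] xy [0.4476 0.1872] dia 48 rect [446. 186.] [44. 43.] 83.4
white px [474.  39.] xy [0.8266 0.2658] dia 95 rect [826. 267.] [77. 59.] 6.5
tool delta [-0.1667 -0.2095  0.0061] yaw(x-axis of rack frame) 7.5 t 5.1
```

View pics/w3.png

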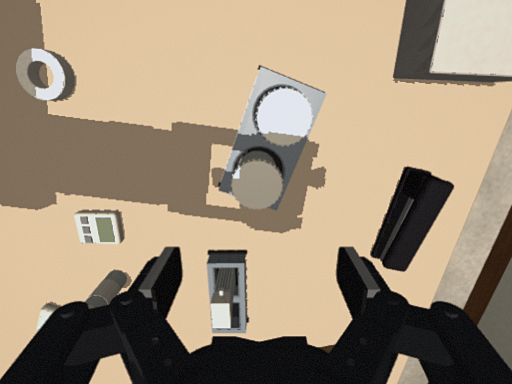

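The cup stands in its well, lid at px (257,181) next to the fixed one. On to the universal bottle.

```bash
echo '[[[-0.028, -0.035, 0, 0, 0.085], [-0.028, -0.035, 0, 0, 0.085], [-0.028, -0.035, 0, 0, 0.085], [-0.028, -0.035, 0, 0, 0.085], [-0.028, -0.035, 0, 0, 0.085], [-0.0267, -0.0345, 0.006, 0, 0.085], [0, 0, 0, 0, 0.085]]]' | python3 nudge.py
python3 - <<'E'
from h import *
w=load('w3')
print('cup lid',[plane(w,u,.076).round(4) for u in((231,180),(284,180),(257,209))])
w=snap('wrist','w4'); report(w,'white',.09,85,200);print(proj(w,[[.4665,-.0825,.09]]))
to(.4665,-.0825,.06)
w=load('wrist0');c,d=ray(w,(190,249));print(plane(w,(190,249),.09))
E
```

```text
time_s: 5.8
position: [0.4644, -0.0856, 0.2039]
tool_rot: [[-0.125, 0.992, -0.004], [0.992, 0.125, 0.001], [0.002, -0.004, -1.0]]
ft_force: [-0.6, -0.2, -0.4]
grip_width: 0.0846
gripper_force: 0.0
cup lid [array([0.626 , 0.1101, 0.076 ]), array([0.6792, 0.1173, 0.076 ]), array([0.6563, 0.0822, 0.076 ])]
white px [281. 326.] xy [ 0.5088 -0.244 ] dia 48 rect [ 509. -244.] [37. 33.] 13.9
white px [ 14. 333.] xy [ 0.2018 -0.3065] dia 141 rect [ 209. -308.] [137.  47.] 79.5
white px [497. 292.] xy [ 0.7354 -0.1706] dia 71 rect [ 735. -171.] [33. 63.] 24.3
white px [203. 233.] xy [ 0.4126 -0.1389] dia 79 rect [ 414. -138.] [39. 77.] 73.4
white px [263. 186.] xy [ 0.4686 -0.0811] dia 29 rect [468. -79.] [27. 19.] 7.3
white px [440. 175.] xy [ 0.628  -0.0494] dia 44 rect [629. -49.] [25. 38.] 8.4
white px [402. 177.] xy [ 0.5985 -0.0636] dia 103 rect [599. -64.] [40. 96.] 8.0
white px [255.  95.] xy [ 4.523e-01 -2.000e-04] dia 51 rect [452.  -1.] [41. 33.] 7.2
white px [500.  11.] xy [0.6309 0.0838] dia 28 rect [631.  83.] [24. 18.] 7.8
white px [464.  32.] xy [0.6098 0.0686] dia 64 rect [610.  69.] [24. 61.] 77.1
[[261.12429148 188.62654314]]
tool delta [0.0018 0.001  0.1444] yaw(x-axis of rack frame) 7.2 t 5.85
[ 0.46977981 -0.08454032  0.09      ]
```

```bash
echo '[[[0.0012, 0.002, 0.04, 0, 0.07], [0, 0, 0.04, 0, 0.07], [0, 0, 0.04, 0, 0.07], [0, 0, 0.024, 0, 0.07], [0, 0, 0, 0, 0.07], [0, 0, 0, 0, 0.01], [0, 0, 0, 0, 0.01], [0, 0, 0, 0, 0.01], [0, 0, 0, 0, 0.01], [0, 0, 0, 0, 0.01]]]' | python3 nudge.py 40
echo '[[[0, 0, 0, 0, 0.01], [0, 0, 0, 0, 0.01], [0, 0, 0, 0, 0.01]]]' | python3 nudge.py
python3 - <<'E'
from h import *
to(.502,.376,.17)
E
```

```text
time_s: 6.85
position: [0.47, -0.0822, 0.0625]
tool_rot: [[-0.132, 0.991, 0.002], [0.991, 0.132, -0.001], [-0.001, 0.002, -1.0]]
ft_force: [-1.2, -0.1, 7.4]
grip_width: 0.0288
gripper_force: 38.9
time_s: 7.15
position: [0.47, -0.0823, 0.0625]
tool_rot: [[-0.132, 0.991, 0.002], [0.991, 0.132, -0.001], [-0.001, 0.002, -1.0]]
ft_force: [-1.4, 0.7, 7.5]
grip_width: 0.0289
gripper_force: 38.8
tool delta [ 0.4499  0.0924 -0.1079] yaw(x-axis of rack frame) 7.6 t 7.15
```

```bash
echo '[[[0, 0, -0.01, 0, 0.01], [0, 0, -0.03, 0, 0.01], [0, 0, -0.035, 0, 0.01], [0.03, 0, -0.033, 0, 0.01], [0.04, 0.01, 0, 0, 0.01], [0.04, 0.01, 0, 0, 0.01], [0.04, 0.01, 0, 0, 0.01], [0.04, 0.01, 0, 0, 0.01], [0.04, 0.01, 0, 0, 0.01], [0.04, 0.01, 0, 0, 0.01]]]' | python3 nudge.py
echo '[[[0.04, 0.01, 0, 0, 0.01], [0.04, 0.01, 0, 0, 0.01], [0.04, 0.007, 0, 0, 0.01], [0.04, 0.005, 0, 0, 0.01], [0.03, 0.005, 0, 0, 0.01], [0.02, 0.005, 0, 0, 0.01], [0, 0, 0, 0, 0.01]]]' | python3 nudge.py
python3 - <<'E'
from h import *
w=snap('wrist','w5'); report(w,'dark',.03,70,200);report(w,'white',.096,150,200)
to(.502,.376,.0685)
E
```

```text
time_s: 8.15
position: [0.4932, 0.1953, 0.1704]
tool_rot: [[-0.132, 0.991, 0.001], [0.991, 0.132, 0.0], [0.0, 0.001, -1.0]]
ft_force: [0.4, -0.2, -0.6]
grip_width: 0.029
gripper_force: 39.4
time_s: 8.85
position: [0.5066, 0.4094, 0.1698]
tool_rot: [[-0.135, 0.991, 0.001], [0.991, 0.135, 0.001], [0.001, 0.001, -1.0]]
ft_force: [-0.8, -0.8, 0.0]
grip_width: 0.0289
gripper_force: 39.4
dark px [109. 264.] xy [0.3504 0.2903] dia 54 rect [351. 290.] [54.  8.] 53.3
dark px [258. 335.] xy [0.5474 0.1207] dia 657 rect [532. 235.] [657. 231.] 7.7
dark px [498. 211.] xy [0.7726 0.4118] dia 90 rect [765. 408.] [36. 88.] 24.8
white px [504. 346.] xy [0.7739 0.2997] dia 81 rect [763. 295.] [24. 81.] 25.2
white px [267. 280.] xy [0.5248 0.3402] dia 31 rect [525. 342.] [16. 31.] 85.7
white px [228. 220.] xy [0.4839 0.3954] dia 27 rect [485. 396.] [ 9. 26.] 8.9
white px [246. 191.] xy [0.4964 0.4202] dia 28 rect [494. 423.] [28. 21.] 32.8
white px [248. 121.] xy [0.4922 0.4702] dia 61 rect [492. 470.] [42. 44.] 7.3
white px [22. 77.] xy [0.3258 0.4824] dia 60 rect [334. 481.] [59. 36.] 82.7
tool delta [-0.031  -0.009   0.1013] yaw(x-axis of rack frame) 7.7 t 8.9
```

View pics/w5.png

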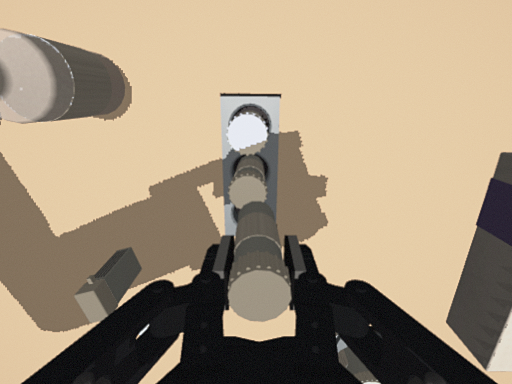

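Rack ahead with fixed caps at px (247,131) and (248,190). The held cap is at (261,291); I overshot along the rack by 31 mm. Extrapolating the well from the fixed caps and the rack's edges.

Run:
```python
from h import *
w=load('w5')
b2,b1=plane(w,(247.5,131.5),.096),plane(w,(248,190.5),.096)
print(b1,b2,'well',b1-(b2-b1)*46/np.linalg.norm(b2-b1),np.linalg.norm(b2-b1))
L,R=plane(w,(221,95),.03),plane(w,(281,95),.03); L2,R2=plane(w,(224,200),.03),plane(w,(277.5,200),.03)
print('edge',L,R,L2,R2, np.linalg.norm(L-R)); ax=(L+R)/2-(L2+R2)/2; ax/=np.linalg.norm(ax); print('axis',ax,np.degrees(np.arctan2(-ax[0],ax[1])),'well',(L+R)/2-ax*(.146-.027))
print('held',[plane(w,u,.1975) for u in((230,290),(292,290),(261,322))])
```

```text
[0.49698301 0.42269676 0.096     ] [0.49099338 0.46794136 0.096     ] well [  6.53394393 -45.17944248   0.096     ] 0.04563934936872958
edge [0.4609939  0.48977045 0.03      ] [0.51625546 0.49734624 0.03      ] [0.4737023  0.38621974 0.03      ] [0.52948979 0.39383932 0.03      ] 0.05577843061951788
axis [-0.12432033  0.99224213  0.        ] 7.141507661536243 well [0.5034188  0.37548153 0.03      ]
held [array([0.49407953, 0.40899951, 0.1975    ]), array([0.52196001, 0.41278254, 0.1975    ]), array([0.51057176, 0.39262348, 0.1975    ])]
```

```bash
echo '[[[-0.016, -0.004, 0, 0, 0.01], [-0.0155, -0.005, 0, 0, 0.01], [0, 0, 0.03, 0, 0.01], [0, 0, 0.03, 0, 0.01], [0, 0, 0.02, 0, 0.01], [0, 0, 0.01, 0, 0.01], [0, 0, 0.007, 0, 0.01], [0, 0, 0, 0, 0.01]]]' | python3 nudge.py
python3 - <<'E'
from h import *
to(.5022,.377,.0685)
E
```

```text
time_s: 9.7
position: [0.5025, 0.3744, 0.0724]
tool_rot: [[-0.132, 0.991, -0.0], [0.991, 0.132, -0.0], [-0.0, -0.0, -1.0]]
ft_force: [-0.5, 0.5, 0.5]
grip_width: 0.0286
gripper_force: 39.3
tool delta [0.0026 0.0001 0.0039] yaw(x-axis of rack frame) 7.6 t 9.7
```

```bash
echo '[[[0.0022, 0, 0.002, 0, 0.01], [0, 0, 0.002, 0, 0.01], [0, 0, 0.001, 0, 0.01], [0, 0, 0, 0, 0.01]]]' | python3 nudge.py
```

```text
time_s: 10.1
position: [0.5024, 0.3774, 0.0686]
tool_rot: [[-0.133, 0.991, 0.002], [0.991, 0.133, 0.001], [0.001, 0.002, -1.0]]
ft_force: [-1.1, -0.2, 5.3]
grip_width: 0.0292
gripper_force: 39.9
```

On the floor (5 N contact at the expected height). Releasing, then the mailer.

```bash
echo '[[[0, 0, 0, 0, 0.07], [0, 0, 0, 0, 0.07], [0, 0, 0, 0, 0.07], [0, 0, 0, 0, 0.07], [0, 0, -0.03, 0, 0.07], [0, 0, -0.04, 0, 0.07], [0, 0, -0.045, 0, 0.085], [0, 0, -0.03, 0, 0.085], [0, 0, 0, -6, 0.085], [0, 0, 0, -5.6, 0.085]]]' | python3 nudge.py
python3 - <<'E'
from h import *
w=snap('wrist','w6'); to(.358,.278,.21)
c=[plane(w,u,.096) for u in((0,0),)]
report(w,'white',.096,85,150)
E
```

```text
time_s: 11.1
position: [0.5023, 0.3771, 0.2135]
tool_rot: [[-0.333, 0.943, 0.002], [0.943, 0.333, 0.001], [0.0, 0.002, -1.0]]
ft_force: [-0.3, -0.2, 0.2]
grip_width: 0.0851
gripper_force: 0.0
tool delta [-0.0446 -0.169   0.0026] yaw(x-axis of rack frame) 19.7 t 11.15
white px [319. 320.] xy [0.625  0.2412] dia 71 rect [626. 241.] [53. 54.] 78.7
white px [492. 308.] xy [0.8158 0.3253] dia 180 rect [803. 316.] [ 58. 178.] 36.8
white px [139. 263.] xy [0.415 0.256] dia 45 rect [410. 258.] [45. 16.] 70.3
white px [267. 143.] xy [0.4945 0.422 ] dia 33 rect [493. 423.] [30. 27.] 65.3
white px [270. 103.] xy [0.4885 0.4509] dia 81 rect [489. 451.] [45. 68.] 7.4
white px [14. 48.] xy [0.2704 0.4228] dia 66 rect [271. 422.] [58. 36.] 73.5
white px [97. 15.] xy [0.3316 0.4793] dia 68 rect [336. 467.] [68. 30.] 19.1
```

View pics/w6.png

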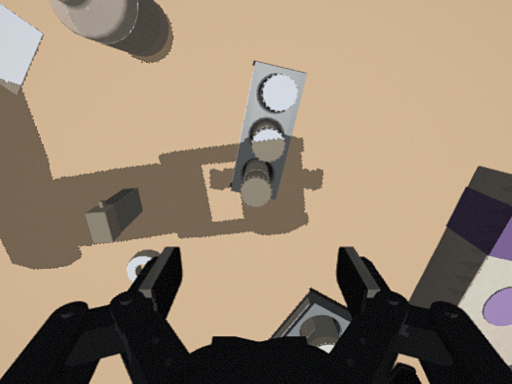

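The three caps are collinear at px (278,93), (268,143) and (257,190), so the bottle is seated. Mailer in shadow at (101,226).

```bash
echo '[[[-0.011, -0.042, 0, 0, 0.085], [-0.011, -0.042, 0, 0, 0.085], [-0.011, -0.042, 0, 0, 0.085], [-0.011, -0.042, 0, 0, 0.085], [0, 0, 0, 0, 0.085], [0, 0, 0, 0, 0.085]]]' | python3 nudge.py
python3 - <<'E'
from h import *
w=snap('wrist','w7'); report(w,'white',.085,85,200); print(proj(w,[[.358,.278,.085]]))
a=w['pixels'][130:240,200:320,::-1]; cv2.imwrite('pics/w7c.png',cv2.resize(a,None,fx=5,fy=5,interpolation=cv2.INTER_CUBIC))
to(.358,.278,.065)
E
```

```text
time_s: 11.75
position: [0.3579, 0.2801, 0.2128]
tool_rot: [[-0.327, 0.945, 0.001], [0.945, 0.327, 0.001], [0.0, 0.001, -1.0]]
ft_force: [0.2, -1.1, 0.2]
grip_width: 0.0851
gripper_force: 0.0
white px [414. 370.] xy [0.6354 0.1126] dia 51 rect [631. 108.] [25. 50.] 47.5
white px [446. 293.] xy [0.6116 0.2185] dia 75 rect [612. 218.] [46. 63.] 77.3
white px [ 45. 287.] xy [0.1625 0.0835] dia 83 rect [167.  83.] [83. 14.] 85.8
white px [266. 242.] xy [0.3871 0.2234] dia 47 rect [387. 222.] [43. 42.] 68.1
white px [438. 145.] xy [0.5063 0.374 ] dia 34 rect [507. 375.] [32. 32.] 30.1
white px [462.  93.] xy [0.5021 0.4229] dia 33 rect [503. 423.] [31. 32.] 31.5
white px [486.  35.] xy [0.4959 0.4696] dia 33 rect [496. 470.] [31. 32.] 46.6
white px [418.  91.] xy [0.4662 0.4094] dia 127 rect [467. 409.] [ 47. 121.] 7.4
white px [148.  19.] xy [0.2236 0.3914] dia 61 rect [224. 391.] [49. 38.] 72.8
white px [81. 41.] xy [0.1762 0.352 ] dia 84 rect [176. 352.] [53. 66.] 22.9
[[257.36711319 188.53541363]]
tool delta [-0.0022 -0.0017  0.1477] yaw(x-axis of rack frame) 19.1 t 11.8
```

View pics/w7c.png

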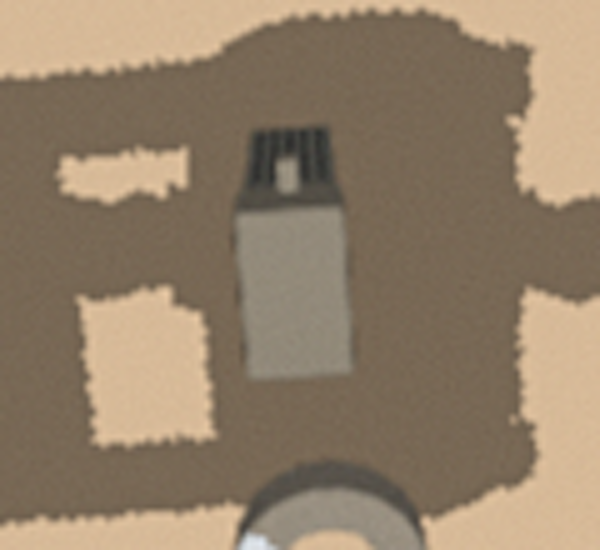

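Cap rectangle corners in full-picture pixels: about (247,172), (268.6,171), (270.6,204.4) and (249.4,205.8).

Run:
```python
from h import *
w=load('w7'); C=np.array([plane(w,(200+x/5-.4,130+y/5-.4),.085) for x,y in((235,210),(343,205),(353,372),(247,379))])
print(C.mean(0)); e=lambda a,b:(np.linalg.norm(b-a)*1e3,np.degrees(np.arctan2(*(b-a)[1::-1])))
print(e(C[0],C[1]),e(C[3],C[2]),e(C[2],C[1]),e(C[3],C[0]))
c=C.mean(0); to(c[0]-.001,c[1],.065)
```

```text
[0.35897979 0.27865066 0.085     ]
(np.float64(20.98001248567851), np.float64(21.873283685880054)) (np.float64(21.50421835651311), np.float64(23.18506112555503)) (np.float64(34.891608241674625), np.float64(113.13586201402666)) (np.float64(35.37631467055481), np.float64(112.27858486256382))
tool delta [-0.0016 -0.0015  0.1477] yaw(x-axis of rack frame) 19.1 t 11.8
```

```bash
echo '[[[-0.0014, -0.001, 0.03, -3.2, 0.07], [0, 0, 0.04, 0, 0.07], [0, 0, 0.04, 0, 0.07], [0, 0, 0.038, 0, 0.07], [0, 0, 0, 0, 0.07], [0, 0, 0, 0, 0.005], [0, 0, 0, 0, 0.005], [0, 0, 0, 0, 0.005], [0, 0, 0, 0, 0.005], [0, 0, 0, 0, 0.005]]]' | python3 nudge.py 40
echo '[[[0, 0, 0, 0, 0.005], [0, 0, 0, 0, 0.005], [0, 0, 0, 0, 0.005]]]' | python3 nudge.py
python3 - <<'E'
from h import *
to(.636,-.107,.175)
w=load('w3'); report(w,'dark',.03,70,200)
w=load('wrist0'); report(w,'dark',.03,75,200)
E
```

```text
time_s: 12.8
position: [0.3583, 0.279, 0.0658]
tool_rot: [[-0.381, 0.925, 0.003], [0.925, 0.381, 0.001], [0.0, 0.003, -1.0]]
ft_force: [-0.4, -0.4, 7.3]
grip_width: 0.0216
gripper_force: 39.3
time_s: 13.1
position: [0.3583, 0.279, 0.0658]
tool_rot: [[-0.381, 0.925, 0.003], [0.925, 0.381, 0.001], [0.0, 0.003, -1.0]]
ft_force: [-0.5, -0.2, 7.1]
grip_width: 0.0214
gripper_force: 39.3
tool delta [-0.4627  0.1101 -0.1088] yaw(x-axis of rack frame) 22.4 t 13.1
dark px [226. 256.] xy [ 0.6277 -0.0092] dia 52 rect [628.  -8.] [49. 18.] 7.7
dark px [288. 329.] xy [ 0.6931 -0.2022] dia 831 rect [678. -88.] [827. 306.] 7.5
dark px [409. 217.] xy [0.8451 0.0702] dia 144 rect [850.  70.] [136.  67.] 84.1
dark px [265. 156.] xy [0.6577 0.1212] dia 53 rect [660. 129.] [20. 53.] 72.5
dark px [461.  77.] xy [0.8554 0.2434] dia 105 rect [856. 242.] [105.   6.] 5.4
dark px [287. 332.] xy [ 0.5448 -0.3922] dia 905 rect [ 545. -255.] [905. 274.] 0.1
dark px [320. 242.] xy [ 0.6382 -0.106 ] dia 51 rect [ 638. -106.] [31. 44.] 5.1
dark px [315. 198.] xy [ 0.6285 -0.0479] dia 52 rect [629. -49.] [32. 44.] 7.6
dark px [313. 177.] xy [ 0.6206 -0.0132] dia 50 rect [621. -15.] [49. 12.] 8.0
dark px [180.  97.] xy [0.4513 0.0832] dia 39 rect [458.  83.] [39. 17.] 88.1
dark px [495. 112.] xy [0.8437 0.0683] dia 136 rect [844.  68.] [125.  63.] 85.6
dark px [348.  73.] xy [0.6529 0.1098] dia 59 rect [653. 110.] [58. 58.] 7.6
dark px [362.  21.] xy [0.6656 0.163 ] dia 50 rect [664. 161.] [27. 46.] 54.2
```

```bash
echo '[[[0, 0, -0.01, 0, 0.005], [0, 0, -0.03, 0, 0.005], [0, 0, -0.035, 0, 0.005], [0, 0, -0.034, 7.2, 0.005], [0, 0, 0, 7.2, 0.005], [-0.03, 0.015, 0, 0, 0.005], [-0.04, 0.021, 0, 0, 0.005], [-0.04, 0.021, 0, 0, 0.005], [-0.04, 0.021, 0, 0, 0.005], [-0.04, 0.021, 0, 0, 0.005]]]' | python3 nudge.py
echo '[[[-0.04, 0.021, 0, 0, 0.005], [-0.04, 0.021, 0, 0, 0.005], [-0.04, 0.021, 0, 0, 0.005], [-0.04, 0.021, 0, 0, 0.005], [-0.035, 0.02, 0, 0, 0.005], [-0.03, 0.018, 0, 0, 0.005], [0, 0, 0, 0, 0.005], [0, 0, 0, 0, 0.005]]]' | python3 nudge.py
python3 - <<'E'
from h import *
w=snap('wrist','w8'); report(w,'dark',.03,70,200);report(w,'white',.091,85,200)
to(.637,-.1065,.0718)
E
```

```text
time_s: 14.1
position: [0.4826, 0.1025, 0.1746]
tool_rot: [[-0.139, 0.99, 0.001], [0.99, 0.139, 0.0], [-0.0, 0.001, -1.0]]
ft_force: [0.3, 0.3, -0.6]
grip_width: 0.0215
gripper_force: 39.4
time_s: 14.9
position: [0.6338, -0.1019, 0.1738]
tool_rot: [[-0.138, 0.99, -0.0], [0.99, 0.138, 0.0], [0.0, -0.0, -1.0]]
ft_force: [-0.4, 0.6, -1.2]
grip_width: 0.0213
gripper_force: 39.4
dark px [275. 329.] xy [ 0.6591 -0.3517] dia 697 rect [ 648. -282.] [694. 234.] 8.0
dark px [ 56. 221.] xy [ 0.4191 -0.1775] dia 45 rect [ 419. -178.] [33. 33.] 74.1
dark px [265. 184.] xy [ 0.6399 -0.1066] dia 53 rect [ 639. -107.] [32. 45.] 7.2
dark px [493.  62.] xy [0.8335 0.044 ] dia 97 rect [822.  40.] [52. 95.] 24.3
dark px [315.   6.] xy [0.6589 0.0603] dia 42 rect [659.  63.] [11. 42.] 78.2
white px [500. 341.] xy [ 0.912  -0.2157] dia 130 rect [ 894. -224.] [ 40. 130.] 25.4
white px [406. 278.] xy [ 0.7811 -0.1623] dia 91 rect [ 781. -162.] [72. 59.] 20.8
white px [257. 263.] xy [ 0.6423 -0.1588] dia 50 rect [ 642. -158.] [39. 41.] 8.8
white px [ 50. 209.] xy [ 0.4572 -0.137 ] dia 75 rect [ 458. -136.] [40. 69.] 73.6
white px [263. 159.] xy [ 0.6318 -0.0653] dia 100 rect [632. -65.] [40. 93.] 7.6
white px [77. 62.] xy [ 0.4922 -0.0134] dia 23 rect [490. -13.] [15. 21.] 2.3
white px [92. 42.] xy [ 0.4975 -0.0051] dia 49 rect [503.   3.] [27. 49.] 55.4
tool delta [-0.0059  0.0027  0.1021] yaw(x-axis of rack frame) 8.0 t 14.95
```

View pics/w8.png

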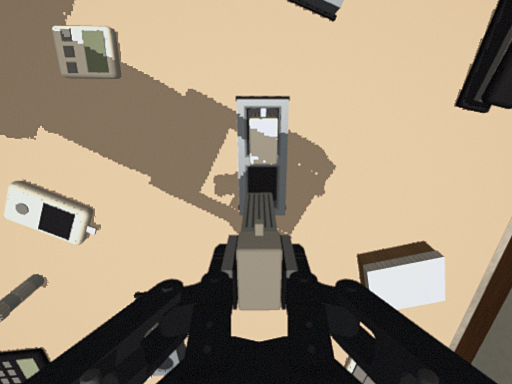

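The well shows above the held mailer at px (263,180): 32×45, yaw about 7.5°. Held cap at px 236–281 × 246–309. Checking the in-hand offset.

Run:
```python
from h import *
w=load('w8')
C=np.array([plane(w,u,.193) for u in((236.5,247),(280.5,247),(281,309),(238,309))]); print(C.mean(0),np.linalg.norm(C[1]-C[0]),np.linalg.norm(C[2]-C[1]))
o=env.observe(); off=(C.mean(0)-np.array(o['position']))[:2]; print('off',off)
to(.6385-off[0]*.7,-.1068-off[1]*.5,.0718)
```

```text
[ 0.6344511  -0.10107128  0.193     ] 0.020324162687833356 0.035684539148239304
off [8.79391722e-04 2.95916176e-05]
tool delta [-0.0063  0.0035  0.1021] yaw(x-axis of rack frame) 8.0 t 14.95
```

```bash
echo '[[[-0.006, 0.0033, 0, 0.4, 0.005], [0, 0, 0.03, 0, 0.005], [0, 0, 0.03, 0, 0.005], [0, 0, 0.02, 0, 0.005], [0, 0, 0.01, 0, 0.005], [0, 0, 0.007, 0, 0.005], [0, 0, 0, 0, 0.005]]]' | python3 nudge.py
echo '[[[0, 0, 0.002, 0, 0.005], [0, 0, 0.002, 0, 0.005], [0, 0, 0.001, 0, 0.005], [0, 0, 0, 0, 0.005]]]' | python3 nudge.py
```

```text
time_s: 15.65
position: [0.6382, -0.1069, 0.0764]
tool_rot: [[-0.132, 0.991, -0.0], [0.991, 0.132, 0.0], [0.0, -0.0, -1.0]]
ft_force: [-0.3, -0.4, -1.3]
grip_width: 0.0212
gripper_force: 39.5
time_s: 16.05
position: [0.6384, -0.1073, 0.0719]
tool_rot: [[-0.132, 0.991, 0.001], [0.991, 0.132, -0.0], [-0.001, 0.001, -1.0]]
ft_force: [-0.5, -1.1, 1.1]
grip_width: 0.0212
gripper_force: 39.8
```

```bash
echo '[[[0, 0, 0.001, 0, 0.005], [0, 0, 0, 0, 0.005]]]' | python3 nudge.py
echo '[[[0, 0, 0, 0, 0.07], [0, 0, 0, 0, 0.07], [0, 0, 0, 0, 0.07], [0, 0, 0, 0, 0.07], [0, 0, -0.03, 0, 0.07], [0, 0, -0.04, 0, 0.07], [0, 0, -0.045, -2.5, 0.085], [0, 0, -0.03, 0, 0.085], [0, 0, 0, 0, 0.085], [0, 0, 0, 0, 0.085]]]' | python3 nudge.py
python3 - <<'E'
from h import *
w=snap('wrist','w9'); report(w,'white',.091,85,200); to(.361,-.282,.205)
E
```

```text
time_s: 16.25
position: [0.6385, -0.1073, 0.0719]
tool_rot: [[-0.132, 0.991, 0.002], [0.991, 0.132, -0.001], [-0.001, 0.002, -1.0]]
ft_force: [-2.3, 1.0, 9.0]
grip_width: 0.0214
gripper_force: 40.9
time_s: 17.25
position: [0.638, -0.1071, 0.2152]
tool_rot: [[-0.175, 0.985, 0.0], [0.985, 0.175, -0.0], [-0.0, 0.0, -1.0]]
ft_force: [-0.2, -1.0, -1.1]
grip_width: 0.0849
gripper_force: 0.0
white px [501. 319.] xy [ 0.9614 -0.2148] dia 166 rect [ 945. -223.] [ 38. 166.] 27.5
white px [394. 257.] xy [ 0.7923 -0.1696] dia 83 rect [ 791. -167.] [65. 58.] 21.5
white px [ 66. 189.] xy [ 0.4486 -0.1451] dia 74 rect [ 450. -143.] [39. 70.] 73.6
white px [257. 127.] xy [ 0.63   -0.0545] dia 79 rect [630. -54.] [41. 69.] 7.8
white px [110.  32.] xy [ 0.4907 -0.001 ] dia 45 rect [491.  -1.] [40. 23.] 6.2
white px [321.   4.] xy [0.6587 0.0555] dia 30 rect [660.  51.] [30. 10.] 10.4
tool delta [-0.1238 -0.3031  0.0095] yaw(x-axis of rack frame) 10.1 t 17.3
```

```bash
echo '[[[-0.017, -0.042, 0, 0, 0.085], [-0.017, -0.042, 0, 0, 0.085], [-0.018, -0.044, 0, 0, 0.085], [-0.018, -0.044, 0, 0, 0.085], [-0.018, -0.044, 0, 0, 0.085], [-0.018, -0.044, 0, 0, 0.085], [-0.018, -0.043, 0.009, 0, 0.085], [0, 0, 0, 0, 0.085], [0, 0, 0, 0, 0.085]]]' | python3 nudge.py
python3 - <<'E'
from h import *
w=snap('wrist','w10'); report(w,'white',.068,85,80); to(.361,-.282,.05);print(proj(w,[[.361,-.282,.068],[.5385,-.372,.03]]))
report(w,'dark',.03,70,100)
s=snap('scene','s1')
E
```

```text
time_s: 18.2
position: [0.3608, -0.2824, 0.2053]
tool_rot: [[-0.173, 0.985, -0.001], [0.985, 0.173, 0.002], [0.002, -0.001, -1.0]]
ft_force: [-0.1, 0.6, -0.3]
grip_width: 0.0851
gripper_force: 0.0
white px [102. 377.] xy [ 0.1984 -0.5882] dia 46 rect [ 198. -583.] [39. 35.] 10.7
white px [506. 347.] xy [ 0.7154 -0.4442] dia 33 rect [ 716. -444.] [10. 33.] 0.7
white px [395. 266.] xy [ 0.531  -0.3518] dia 40 rect [ 532. -352.] [39. 21.] 80.5
white px [401. 234.] xy [ 0.527  -0.3125] dia 32 rect [ 524. -312.] [30. 21.] 75.2
white px [382. 222.] xy [ 0.5048 -0.3086] dia 82 rect [ 505. -310.] [41. 75.] 13.6
white px [ 54. 235.] xy [ 0.137  -0.3821] dia 193 rect [ 137. -383.] [150. 124.] 17.2
white px [304.  89.] xy [ 0.3897 -0.1845] dia 86 rect [ 391. -185.] [40. 83.] 73.4
tool delta [-1.000e-04 -5.000e-04  1.556e-01] yaw(x-axis of rack frame) 10.1 t 18.25
[[258.45261883 183.73895879]
 [381.19050116 263.09425511]]
dark px [250. 325.] xy [ 0.4155 -0.6184] dia 806 rect [ 394. -498.] [806. 245.] 10.0
dark px [379. 193.] xy [ 0.5066 -0.2799] dia 51 rect [ 507. -282.] [50. 18.] 16.8
dark px [318.  93.] xy [ 0.4072 -0.1851] dia 44 rect [ 407. -185.] [33. 33.] 73.7
dark px [507.  75.] xy [ 0.5971 -0.1297] dia 39 rect [ 593. -132.] [14. 39.] 26.3
```

View pics/w10.png

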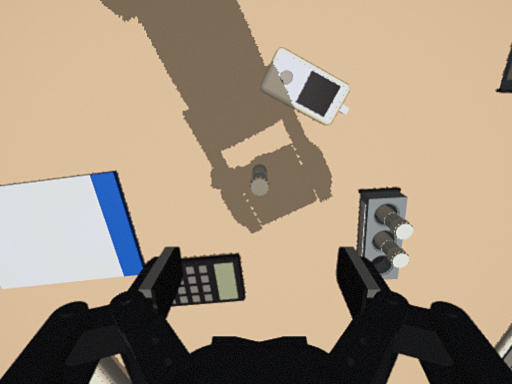

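Vial cap in shadow at px (259,186), between the jaws. Vial rack at right with fixed caps at (404,230) and (399,260), empty well around (381,264). Measuring these.

Run:
```python
from h import *
w=load('w10'); s=load('s1')
v=plane(w,(259,186),.068); print('vial',v); to(v[0]-.0005,v[1]+.0005,.05)
a,b=plane(w,(404,230.5),.074),plane(w,(399.5,260),.074); ax=(a-b)/np.linalg.norm(a-b); print(a,b,np.linalg.norm(a-b),np.degrees(np.arctan2(-ax[0],ax[1])),'well',b-ax*.036)
print('scene');report(s,'white',.074,140,20)
```

```text
vial [ 0.36197313 -0.28428959  0.068     ]
tool delta [-0.002  -0.0009  0.1558] yaw(x-axis of rack frame) 10.1 t 18.3
[ 0.52214915 -0.30444654  0.074     ] [ 0.52976468 -0.33996149  0.074     ] 0.036322276266626305 12.102742315251247 well [ 0.53731263 -0.37516133  0.074     ]
scene
white px [393. 344.] xy [0.8623 0.2677] dia 12 rect [862. 267.] [ 9. 11.] 4.6
white px [ 48. 347.] xy [ 0.8849 -0.3611] dia 146 rect [ 885. -361.] [101. 110.] 84.0
white px [418. 340.] xy [0.8445 0.3185] dia 185 rect [844. 319.] [116. 147.] 4.7
white px [145. 313.] xy [ 0.8372 -0.1876] dia 98 rect [ 837. -187.] [84. 60.] 21.4
white px [338. 247.] xy [0.6671 0.1807] dia 54 rect [668. 180.] [49. 52.] 4.2
white px [304. 238.] xy [0.6504 0.1091] dia 55 rect [652. 110.] [48. 52.] 4.1
white px [204. 223.] xy [ 0.628  -0.1091] dia 37 rect [ 628. -109.] [19. 34.] 4.0
white px [232. 222.] xy [ 0.6194 -0.0499] dia 38 rect [619. -50.] [19. 34.] 4.0
white px [422. 185.] xy [0.4815 0.3859] dia 30 rect [482. 386.] [25. 28.] 4.0
white px [131. 183.] xy [ 0.5234 -0.3025] dia 17 rect [ 523. -302.] [13. 16.] 4.0
white px [4
[... 263 characters left out ...]
] dia 49 rect [454. 178.] [46. 47.] 3.9
white px [  1. 170.] xy [ 0.5022 -0.626 ] dia 33 rect [ 502. -626.] [33.  7.] 25.8
white px [200. 159.] xy [ 0.4278 -0.1537] dia 43 rect [ 428. -153.] [33. 35.] 75.1
white px [  3. 148.] xy [ 0.4315 -0.6578] dia 34 rect [ 431. -658.] [32. 12.] 26.0
white px [406. 127.] xy [0.2739 0.3812] dia 81 rect [274. 381.] [72. 46.] 73.3
white px [467. 114.] xy [0.21   0.5522] dia 45 rect [211. 553.] [13. 44.] 39.9
white px [386. 111.] xy [0.2115 0.3346] dia 114 rect [211. 336.] [ 64. 101.] 22.6
white px [123.  96.] xy [ 0.1839 -0.4142] dia 175 rect [ 183. -414.] [166.  69.] 16.9
white px [154.  91.] xy [ 0.1575 -0.3326] dia 167 rect [ 159. -338.] [167.  43.] 16.9
```

Run:
```python
import cv2
a=cv2.imread('pics/s1.png')[115:290,85:480]; cv2.imwrite('pics/s1c.png',cv2.resize(a,None,fx=2,fy=2,interpolation=cv2.INTER_CUBIC))
```

```text
(no output)
```

View pics/s1c.png

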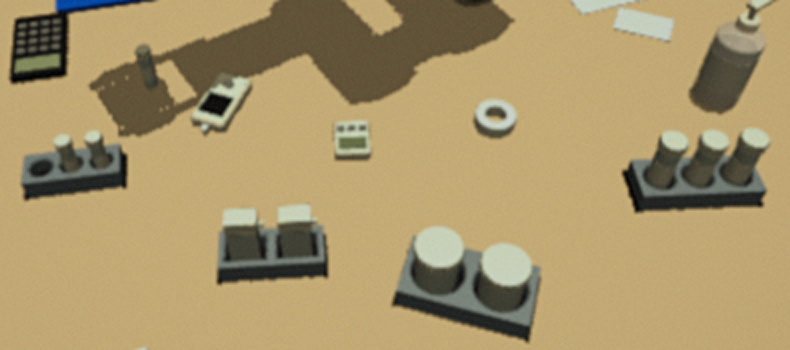

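All three placed specimens stand upright next to their own kind. Now the vial.

```bash
echo '[[[-0.0013, -0.0002, 0.04, -2, 0.06], [0, 0, 0.04, 0, 0.06], [0, 0, 0.04, 0, 0.06], [0, 0, 0.037, 0, 0.06], [0, 0, 0, 0, 0.06], [0, 0, 0, 0, 0.0], [0, 0, 0, 0, 0.0], [0, 0, 0, 0, 0.0], [0, 0, 0, 0, 0.0], [0, 0, 0, 0, 0.0]]]' | python3 nudge.py 30
echo '[[[0, 0, 0, 0, 0.0], [0, 0, 0, 0, 0.0], [0, 0, 0, 0, 0.0]]]' | python3 nudge.py
python3 - <<'E'
from h import *
to(.538,-.374,.155)
E
```

```text
time_s: 19.3
position: [0.3622, -0.2844, 0.0509]
tool_rot: [[-0.21, 0.978, 0.002], [0.978, 0.21, -0.003], [-0.003, 0.001, -1.0]]
ft_force: [-1.0, 0.2, 8.7]
grip_width: 0.0175
gripper_force: 29.1
time_s: 19.6
position: [0.3622, -0.2844, 0.0509]
tool_rot: [[-0.21, 0.978, 0.002], [0.978, 0.21, -0.003], [-0.003, 0.002, -1.0]]
ft_force: [-0.1, -0.3, 7.5]
grip_width: 0.0181
gripper_force: 29.0
tool delta [-0.1248  0.1533 -0.1035] yaw(x-axis of rack frame) 12.1 t 19.6
```

```bash
echo '[[[0, 0, -0.01, 0, 0], [0, 0, -0.03, 0, 0], [0, 0, -0.035, 0, 0], [0, 0, -0.03, 0, 0], [-0.025, 0.03, 0, 0, 0], [-0.03, 0.035, 0, 0, 0], [-0.03, 0.038, 0, 0, 0], [-0.025, 0.03, 0, 0, 0], [-0.0148, 0.02, 0, 0, 0], [0, 0, 0, 0, 0]]]' | python3 nudge.py
python3 - <<'E'
from h import *
w=snap('wrist','w11'); report(w,'dark',.03,70,60);report(w,'white',.074,85,60)
to(.538,-.374,.0569)
E
```

```text
time_s: 20.6
position: [0.5393, -0.3743, 0.1546]
tool_rot: [[-0.211, 0.978, 0.001], [0.978, 0.211, -0.001], [-0.001, 0.001, -1.0]]
ft_force: [-0.8, 0.3, -0.9]
grip_width: 0.0176
gripper_force: 29.4
dark px [264. 334.] xy [ 0.5985 -0.6391] dia 620 rect [ 576. -532.] [620. 219.] 12.1
dark px [258. 188.] xy [ 0.5396 -0.3745] dia 29 rect [ 540. -375.] [27. 26.] 12.2
dark px [ 41. 210.] xy [ 0.3288 -0.4447] dia 127 rect [ 329. -444.] [109.  70.] 15.9
dark px [258. 103.] xy [ 0.5229 -0.302 ] dia 27 rect [ 523. -298.] [27. 13.] 2.1
white px [507. 375.] xy [ 0.8451 -0.5094] dia 32 rect [ 841. -512.] [14. 32.] 29.7
white px [260. 271.] xy [ 0.5548 -0.4413] dia 32 rect [ 554. -437.] [31. 17.] 9.6
white px [ 16. 233.] xy [ 0.3403 -0.4448] dia 10 rect [ 340. -445.] [8. 8.] 12.4
white px [ 31. 232.] xy [ 0.3538 -0.4412] dia 11 rect [ 354. -441.] [8. 9.] 14.1
white px [ 47. 232.] xy [ 0.3671 -0.4373] dia 10 rect [ 367. -437.] [8. 9.] 18.0
white px [258. 230.] xy [ 0.5437 -0.3994] dia 26 rect [ 543. -397.] [22. 19.] 17.8
white px [ 11. 220.] xy [ 0.3372 -0.4332] dia 10 rect [ 337. -433.] [8. 8.] 12.4
white px [ 26. 219.] xy [ 0.3502 -0.4293] dia 11 rect [ 350. -429.] [8. 8.] 12.3
white px [ 42. 218.] xy [ 0.3638 -0.4255] dia 11 rect [ 364. -426.] [7. 8.] 12.3
white px [  6. 207.] xy [ 0.3338 -0.4209] dia 11 rect [ 334. -421.] [8. 8.] 12.3
white px [ 22. 206.] xy [ 0.347  -0.4175] dia 10 rect [ 347. -417.] [8. 9.] 17.7
white px [ 38. 205.] xy [ 0.3602 -0.4137] dia 11 rect [ 360. -414.] [8. 9.] 15.2
white px [476. 282.] xy [ 0.7792 -0.4193] dia 201 rect [ 754. -433.] [ 88. 200.] 29.4
white px [ 16. 192.] xy [ 0.3438 -0.4055] dia 11 rect [ 344. -406.] [8. 9.] 12.2
white px [ 33. 191.] xy [ 0.3568 -0.4018] dia 11 rect [ 357. -402.] [8. 9.] 12.2
white px [257. 147.] xy [ 0.5297 -0.3318] dia 102 rect [ 530. -332.] [38. 96.] 13.5
tool delta [-0.0004  0.      0.0977] yaw(x-axis of rack frame) 12.1 t 20.65
```

View pics/w11.png

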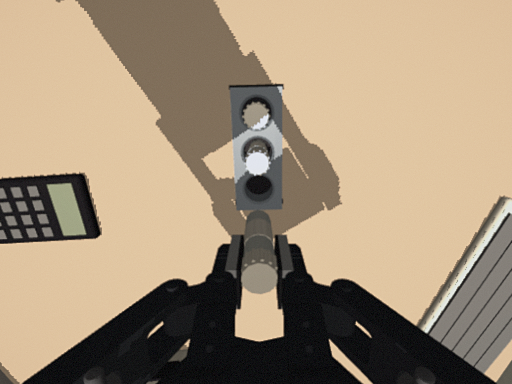

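Empty well at px (258,186) → (0.5396, −0.3745), 29 mm. Held cap at (261,278).

```bash
python3 - <<'E'
from h import *
w=load('w11'); c=plane(w,(261,278),.172); o=env.observe(); print(c,o['position'])
off=(c-np.array(o['position']))[:2]; to(.5394-off[0],-.3745-off[1],.0569)
E
echo '[[[0, 0, 0.03, 0, 0], [0, 0, 0.03, 0, 0], [0, 0, 0.015, 0, 0]]]' | python3 nudge.py
```

```text
[ 0.54084285 -0.37375747  0.172     ] [ 0.53790966 -0.3736196   0.15458211]
tool delta [-0.0004 -0.0016  0.0977] yaw(x-axis of rack frame) 12.1 t 20.65
time_s: 20.95
position: [0.5357, -0.3724, 0.0778]
tool_rot: [[-0.209, 0.978, -0.003], [0.978, 0.209, 0.003], [0.003, -0.002, -1.0]]
ft_force: [0.3, -0.5, -0.4]
grip_width: 0.0178
gripper_force: 29.4
```

```bash
echo '[[[0, -0.0005, 0.01, 0, 0], [0, 0, 0.007, 0, 0], [0, 0, 0, 0, 0]]]' | python3 nudge.py
echo '[[[0, 0, 0.003, 0, 0], [0, 0, 0.002, 0, 0], [0, 0, 0.001, 0, 0], [0, 0, 0, 0, 0]]]' | python3 nudge.py
```

```text
time_s: 21.25
position: [0.5365, -0.3736, 0.0624]
tool_rot: [[-0.209, 0.978, -0.0], [0.978, 0.209, 0.0], [0.0, -0.0, -1.0]]
ft_force: [-0.1, -0.0, -0.6]
grip_width: 0.0179
gripper_force: 29.4
time_s: 21.65
position: [0.5371, -0.3739, 0.057]
tool_rot: [[-0.21, 0.978, 0.001], [0.978, 0.21, -0.001], [-0.001, 0.001, -1.0]]
ft_force: [-1.1, -0.4, 3.4]
grip_width: 0.018
gripper_force: 29.8
```

Floor contact at 57 mm as expected. Releasing and retracting, then the final check.

```bash
echo '[[[0, 0, 0, 0, 0.06], [0, 0, 0, 0, 0.06], [0, 0, 0, 0, 0.06], [0, 0, 0, 0, 0.06], [0, 0, -0.02, 0, 0.06], [0, 0, -0.04, 0, 0.06], [0, 0, -0.045, 0, 0.06], [0, 0, -0.04, 0, 0.06], [0.03, -0.03, 0, 0, 0.06], [0.03, -0.03, 0, 0, 0.06]]]' | python3 nudge.py
echo '[[[0.03, -0.03, -0.02, 0, 0.06], [0.03, -0.04, -0.02, 0, 0.06], [0, 0, 0, 0, 0.06]]]' | python3 nudge.py
python3 - <<'E'
from h import *
s=snap('scene','s2')
a=s['pixels'][150:290,85:480,::-1]; cv2.imwrite('pics/s2c.png',cv2.resize(a,None,fx=2,fy=2,interpolation=cv2.INTER_CUBIC))
for n,h in(('vial',.074),('cup',.076),('univ',.096),('mailer',.091)):
    print(n); 
    for c in blobs(s,'white',110,20):
        p,d,_=circ(s,c,h)
        if min(np.hypot(*(p-q)) for q in dict(vial=[(.538,-.374)],cup=[(.653,.110)],univ=[(.5025,.377)],mailer=[(.638,-.107)])[n])<.03: print(p.round(4),round(d))
E
```

```text
time_s: 22.65
position: [0.4653, -0.3275, 0.2023]
tool_rot: [[-0.21, 0.978, 0.002], [0.978, 0.21, -0.002], [-0.003, 0.002, -1.0]]
ft_force: [0.3, -0.5, 0.3]
grip_width: 0.0599
gripper_force: 0.0
time_s: 22.95
position: [0.3852, -0.2833, 0.2426]
tool_rot: [[-0.209, 0.978, 0.002], [0.978, 0.209, -0.003], [-0.003, 0.001, -1.0]]
ft_force: [0.5, 0.5, -0.1]
grip_width: 0.0596
gripper_force: 0.0
vial
cup
univ
[0.5019 0.3771] 29
mailer
[ 0.6399 -0.1054] 36
```

View pics/s2c.png

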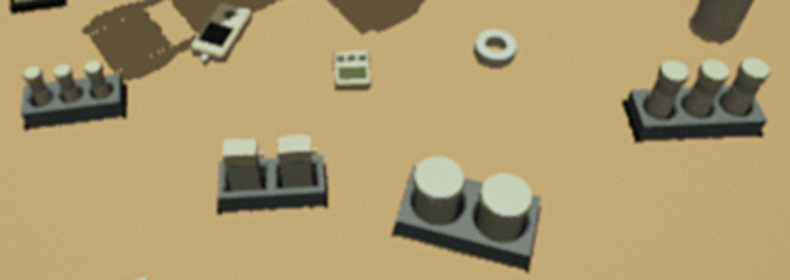

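All four stand upright in their wells, level with their neighbours, and the meter and timer have not moved. Handing in.

```bash
python3 -c "
from rig import env
print(env.close_job())"
```

```text
the job is handed in; nothing more can be done
None
```

The cup, universal bottle, vial and slide mailer each stand upright and released in their own rack's empty well, the meter and timer were left alone, and the job was handed in at about 23 s with no verdict shown; I viewed 16 pictures, two over the limit of 14.

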